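# Refit a pulley-housing hatch cover and lock its quarter-turn stud

### The arm

A 7-joint arm with a two-finger parallel gripper is mounted at the origin on a cart in front of the work surface, level with it; the furniture and walls round the work are solid. World frame = base frame: x ahead of the robot, y to its left, z up, the work surface at z = 0. Lengths are in m, angles in rad, forces in N, time in s.
With the tool pointing down it reaches from about 0.35 to 0.9 m from the base axis. Payload 19.9 kg.
Tool frame: the origin (TCP) lies at the very end of the fingers, on their centre line; the grasp point (between the pads) lies r.grip_depth behind it (r.grip_depth is the distance from the TCP to the grasp point, in m); z points along the fingers, y is the line along which they close (so a half turn about z gives the same grasp; the last joint's range is limited). The gripper opens to 85 mm and grips with 20 to 120 N. Pads are 22 mm wide; open, the fingers measure 114 mm over their backs; the gripper's body (76 mm by 85 mm) begins 54 mm behind the grasp point. The pads swing forward as they close: fully open they stand 13 mm farther back than shut.
Start: joints at [-1.278, 0.417, -0.01, 1.614, 0.005, 1.111, -0.053], TCP at [0.205, 0.59, 0.231] pointing down, gripper open.
Joint ranges: [-2.81, 2.81], [-0.39, 2.02], [-1.27, 1.25], [0.06, 2.57], [-1.19, 4.33], [0.19, 2], [-2.82, 2.82]. Speed limits (rad/s): [1.89, 1.89, 2.39, 2.39, 3.01, 3.01, 3.01].

### API

Orientations are given as a 3x3 rotation matrix whose columns are the frame's x, y, z axes.
In Python, from cell import r gives the robot as it stands.
- The arm moves only by the tool arm_command, never from a script. Its argument "commands" is text: rows parted by semicolons, each of 7 numbers parted by spaces: the shift along the world's x, y, z in mm, then the turn, a rotation vector about the world's x, y, z in rad, then the opening, from 0 (shut) to 1 (fully open). In form: tx ty tz rx ry rz grip; .... A call has 1 to 5 rows; each row shifts and turns the commanded pose from where the row before left it; what a row does not reach is not made up. A row lasts 1/8 s, in which the tool goes at most 62.5 mm and 10.7 degrees, less where a joint would pass 70% of its speed; a pose out of reach is approached as far as the arm can. A call with a gripper value outside its range is refused whole. The fingers move at their own pace and stop on an object; "squeeze" is the grip in N (left out, the last holds). Time passes only in rows, so rows that do not move let the fingers close. It gives the time, the measured TCP pose, the force, the opening and the grip force at its end, in the units of the state.
- r.get_state(): the state, without advancing time (a new reading comes with each control period).
- r.capture(name): name is "scene" or "top" or "wrist"; returns the picture (384x512x3 uint8, red, green, blue); there is no depth.
- r.camera_params(name): a dict with "camera_matrix" (3x3 intrinsics, pixels), "world_to_cam" (4x4, takes a point from world to camera coordinates). Camera axes: x right, y down, z forward; pixel columns grow to the right and rows downward; lengths in m; the calibration is good to about 2 mm. A picture is of the moment at which its call begins: read the wrist's pose just before it. camera_params takes no time and is no camera call; for the wrist camera it gives the pose at the moment of the call.
- r.sign_off(): hands the job in; it is judged then, once.
The state is a dict: "time_s": time; "joints": joint angles; "qvel": joint speeds; "effort": joint torques, N m; "position": TCP position; "ee_rot": TCP orientation; "ft_force": force on the tool from outside, world axes, zero at the start; "wrist_torque": the same for the moment, N m; "grip_width": opening from 0.0 (shut) to 1.0 (fully open); "grip_force": force on a finger pad.
Only numpy, scipy, OpenCV 4.12 (cv2) and the standard library are available. Lean on these libraries where they do the work, as an engineer would, in place of code of your own. Each camera call takes 0.05 s, during which the arm holds its last target. There are 200 camera calls.

### The job

Put the loose sheet-metal cover back on the hatch of the pulley housing: lay it over the raised rim with its tongue towards the keeper strap and slide it fully home under the strap, then push the sprung stud in and turn it clockwise about a quarter turn until it locks, so that it stays down when you let go. Press slowly and by feel and do not force the stud, for the thin receptacle under it bends easily, and leave the spanner, the tape measure and the wax tin where they are.

Things in the scene. Friction and masses are not known exactly. Their poses are not given: they have to be found in the camera images.
- housing: Grey cast pulley housing, a box fixed on the bench with an open hatch on top (a stepped pulley shows inside). Origin at bench level under the cover's home place; x runs along the hatch to the keeper strap, roughly away from the robot; z up. Box x -66 to +82, y -58 to +58 mm, with foot lugs at the sides out to y = +-70; its top plate is at z = 58.
- rim (a point): Point in the middle of the hatch at the height of its upright rim's top, z = 76 mm in the housing's frame. The rim is 55 mm wide over its outer sides, x -53 to +70, long outer edges bevelled 3 mm. Its near end (-x) is cut down to z = 62 over the middle 34 mm for the stud to pass when the cover slides.
- keeper (a point): Middle of the near lower edge of the dark keeper strap that bridges the far end of the rim: x = 56, z = 81 mm in the housing's frame. The strap covers x 56 to 68, its underside is 5 mm above the rim, its up-flared lip begins at x = 52. Its two feet (at x = 56, y beyond +-19.5) are the stops of the cover.
- slot (a point): Point at rim height on the axis of the stud's receptacle: x = -36, y = 0, z = 76 mm in the housing's frame. The receptacle is a steel bracket inside the rim with a slot 9 mm wide, 29 mm long, running along y, and a closed cup below. Its bracket is set up or down on slotted screws: its top face lies anywhere from 14 to 26 mm below the rim, each time anew and not reported.
- cover: Folded sheet-steel cover, 0.25 to 0.4 kg, flat on the bench, right side up. Origin amid its underside, level with the lower edges of its flanges; x to its tongue. Plate x -56 to +56 mm, underside z = 13, top 15.5. Side flanges (x -56 to +50) down to z = 0: 63 mm over the outsides (grip here across y), 58 inside; lip at x = -58. On the rim its origin is at z = 63 in the housing's frame.
- tongue (a point): Free end of the cover's tongue (32 mm wide, 2.5 thick, level with the plate, x 56 to 70 mm), at x = 70, z = 14 mm in the cover's frame. Lay the cover down with its origin 20 to 28 mm short of home (x = -20 to -28 in the housing's frame), clear of the strap's lip, then slide it along +x. Home is x = 0, y = 0: the plate's shoulders stop at the strap's feet.
- stud: Sprung stud, captive in the cover at x = -36 mm; origin on its axis, at z = 13 in the cover's frame when out (as at the start), sinking as it is pressed. The spring takes 3.6 N at first, 0.25 N more per mm, never over 11 N. Over 20 N between stud and housing bends the receptacle: press slowly (10 mm/s) until the force rises to 12 to 15 N in all, then keep it down while turning.
- wing (a point): Top of the stud's grip, on its axis, 50 mm above the stud's origin. A dark bar 32 mm long (along the stud's y), 10 mm wide (x), 12 mm high, on a round collar 26 mm across whose top is 38 mm above the origin; fingertips may press on the collar. The stud's x and y axes turn with the bar.
- cross_pin (a point): Middle of the cross pin at the foot of the stud (24 mm long along the stud's y, 5 mm thick), 9 mm below the stud's origin. Cover home, bar along the slot: after 13 to 25 mm of travel (as the bracket is set) the pin is below the bracket and can turn; 1.5 mm deeper it bottoms hard. Resistance before 14 mm: it stands beside the slot. Locked and let go it rises 3 mm, staying 10 to 22 mm deep.
- stud_turn (a joint): Turn of the stud in the cover, rad, clockwise from above positive. 0: bar across the cover, in line with the slot once home. It starts between -0.35 and +0.35 and stays where it is left. Pressed in below the bracket it turns clockwise only, is locked beyond about 1.1 (turn it to about 1.3) and meets a hard end stop at about 1.45. Twisting it hard when not down, or at the stop, bends the bracket.
- spanner: Combination spanner, 28x153x8 mm, lying left of and beyond the housing; bystander. Origin under its middle.
- tape_measure: Yellow tape measure, 36x74x66 mm, standing right of the housing; bystander. Origin under its middle.
- wax_tin: Round flat red tin, 78 mm across and 28 mm high, beyond the spanner by the grinder; bystander. Origin under its middle.

How it is judged:
By the outcome, as a careful person would: the job done as asked, in the order asked, and still so for the second after the job is handed in, with the robot touching nothing.
It also fails if it takes over 61 s, if anything falls off the work surface, if the arm or the gripper's body presses on something with over 40 N, if the wrist force passes 120 N, or if a joint passes its speed limit or range.

## Working session

There is one attempt and no reset: what is moved stays moved. The work goes in short steps, Python scripts to look and compute and a tool call to move; the robot and the scene stay as the last step left them, time stands still between calls to the robot, and variables do not carry over. Pictures are saved under pics/ and viewed, at most 10 in all, crops included, and the job is handed in when it is done.

Besides the shell and the picture viewer there is one more tool, called after "Emit:" as name(argument=value, ...), one argument or row to a line, values as JSON. arm_command: Moves the arm, as the interface text tells. Its arguments: {"type":"object","properties":{"commands":{"type":"string"},"squeeze":{"type":"number"}},"required":["commands"]}

```bash
ls; mkdir -p pics; python3 - <<'E'
from cell import r
import cv2,numpy as np
s=r.get_state();print(s['time_s'],s['position'],s['ee_rot'],s['ft_force'],s['grip_width'],r.grip_depth)
for n in ("scene","top","wrist"):
    p=r.camera_params(n);print(n,np.round(p['camera_matrix'],1).tolist(),np.round(p['world_to_cam'],3).tolist())
    cv2.imwrite(f"pics/{n}0.png",r.capture(n)[:,:,::-1])
E
```

```text
pics
0.0 [0.20463724 0.59015863 0.23065477] [[-9.44813628e-01  3.27608137e-01 -3.43257124e-04]
 [ 3.27608307e-01  9.44812835e-01 -1.22623511e-03]
 [-7.74108629e-05 -1.27101753e-03 -9.99999189e-01]] [-0.96833953 -0.60330771 -0.96505981] 0.999923168656763 0.0187
scene [[440.7, 0.0, 262.8], [0.0, 440.7, 191.5], [0.0, 0.0, 1.0]] [[0.346, -0.938, -0.012, -0.123], [-0.808, -0.291, -0.512, 0.473], [0.477, 0.187, -0.859, 0.748], [0.0, 0.0, 0.0, 1.0]]
top [[405.1, 0.0, 252.6], [0.0, 405.1, 194.5], [0.0, 0.0, 1.0]] [[0.007, -1.0, -0.012, 0.068], [-0.991, -0.005, -0.134, 0.541], [0.134, 0.013, -0.991, 0.94], [0.0, 0.0, 0.0, 1.0]]
wrist [[321.4, 0.0, 252.8], [0.0, 321.4, 191.3], [0.0, 0.0, 1.0]] [[0.327, 0.945, -0.002, -0.624], [0.903, -0.312, 0.295, -0.037], [0.278, -0.098, -0.956, 0.379], [0.0, 0.0, 0.0, 1.0]]
```

View pics/top0.png

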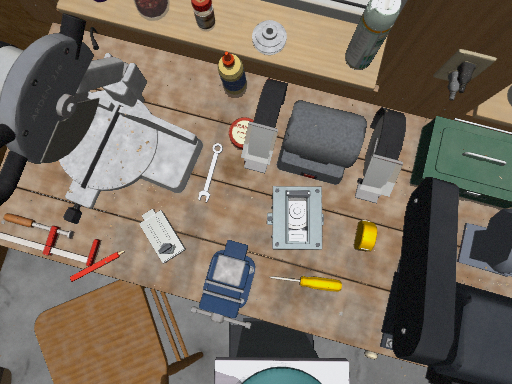

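View pics/scene0.png

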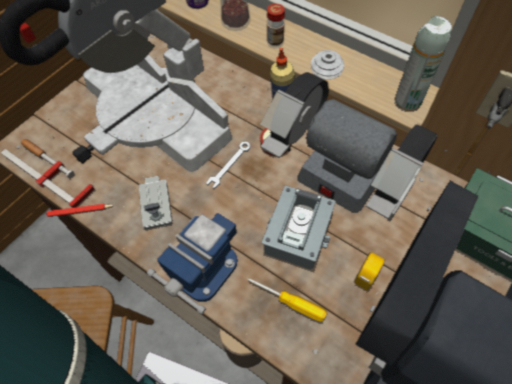

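The top view shows the cover at about (162,235) with its tongue at the upper left (148,213). The housing is at about (297,217) with the strap at its far end. The spanner is at (210,172), the tape at (367,235) and the tin at (242,132).

```bash
cat > h.py <<'E'
from cell import r
import cv2,numpy as np
def cast(n,uv,z,p=None):
    p=p or r.camera_params(n);K=p['camera_matrix'];T=np.array(p['world_to_cam'])
    R,t=T[:3,:3],T[:3,3];c=-R.T@t
    d=(R.T@np.linalg.inv(K)@np.c_[np.atleast_2d(uv),np.ones(len(np.atleast_2d(uv)))].T).T
    return c+d*((z-c[2])/d[:,2])[:,None]
def proj(n,P,p=None):
    p=p or r.camera_params(n);K=p['camera_matrix'];T=np.array(p['world_to_cam'])
    q=(K@(T[:3,:3]@np.atleast_2d(P).T+T[:3,3:])).T
    return q[:,:2]/q[:,2:]
def snap(n,f):
    p=r.camera_params(n);im=r.capture(n)[:,:,::-1].copy();cv2.imwrite(f"pics/{f}.png",im);return im,p
E
python3 - <<'E'
from h import *
im=cv2.imread("pics/top0.png")
hsv=cv2.cvtColor(im,cv2.COLOR_BGR2HSV)
m=((hsv[:,:,1]<60)&(hsv[:,:,2]>60)).astype(np.uint8)*255
for name,(x0,y0,x1,y1),z in (("cover",(130,195,195,270),.0155),("housing",(262,178,332,256),.058)):
    s=m[y0:y1,x0:x1]
    cs,_=cv2.findContours(s,cv2.RETR_EXTERNAL,cv2.CHAIN_APPROX_NONE)
    c=max(cs,key=cv2.contourArea).reshape(-1,2)+[x0,y0]
    P=cast("top",c+0.0,z)[:,:2]
    rc=cv2.minAreaRect((P*1000).astype(np.float32));print(name,len(c),rc,cv2.boxPoints(rc).round().tolist())
a=cv2.resize(im[190:275,125:200],None,fx=5,fy=5,interpolation=cv2.INTER_CUBIC)
b=cv2.resize(im[175:260,262:337],None,fx=5,fy=5,interpolation=cv2.INTER_CUBIC)
cv2.imwrite("pics/crop0.png",np.hstack([a,b]))
E
```

```text
cover 309 ((433.3657531738281, 290.6925048828125), (145.38743591308594, 156.15203857421875), 0.42310842871665955) [[360.0, 368.0], [361.0, 212.0], [507.0, 213.0], [505.0, 369.0]]
housing 275 ((480.5887145996094, -23.652908325195312), (140.30592346191406, 162.8368682861328), 86.67501831054688) [[395.0, -89.0], [558.0, -98.0], [566.0, 42.0], [403.0, 51.0]]
```

View pics/crop0.png

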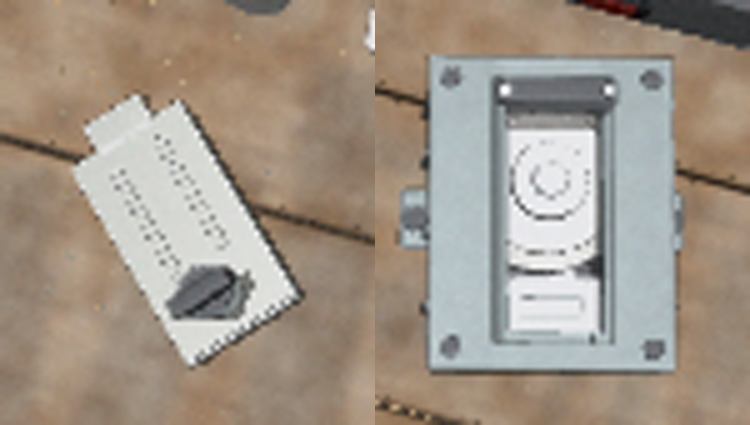

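The crop shows the cover's four plate corners, with the stud near its rear end and the bar roughly across the cover. It also shows the housing's top-plate corners and the dark strap at the far end.

```bash
python3 - <<'E'
from h import *
f=lambda a,o:(np.array(a)+.5)/5-.5+o
c=cast("top",f([[75,167],[180,100],[302,295],[193,365]],[125,190]),.0155)*1000
h=cast("top",f([[53,57],[298,57],[302,372],[55,368]],[262,175]),.058)*1000
for q in (c,h):
    print(q[:,:2].round(1).tolist()); d=np.linalg.norm(q-np.roll(q,-1,0),axis=1);print(d.round(1),q.mean(0).round(1))
    v=(q[0]+q[1]-q[2]-q[3])[:2];w=(q[0]+q[3]-q[1]-q[2])[:2];print(np.arctan2(v[1],v[0]),np.arctan2(-w[0],w[1]))
hc=h.mean(0)
p=r.camera_params("wrist");T=np.array(p['world_to_cam']);print("cam pos",(-T[:3,:3].T@T[:3,3]).round(3))
s=r.get_state();R=s['ee_rot'];print("cam in tool",(R.T@((-T[:3,:3].T@T[:3,3])-s['position'])).round(3), (R.T@T[:3,:3].T).round(3).tolist())
E
```

```text
[[471.2, 348.4], [504.5, 298.0], [409.8, 235.1], [375.9, 286.9]]
[ 60.4 113.7  61.9 113.4] [440.4 292.1  15.5]
0.5798337305087312 0.5812866819943115
[[557.9, 25.1], [558.4, -90.5], [411.0, -90.0], [412.1, 24.2]]
[115.6 147.4 114.2 145.8] [484.9 -32.8  58. ]
0.0015986356643170065 -0.0021824205182804438
cam pos [0.132 0.615 0.373]
cam in tool [ 0.077 -0.001 -0.142] [[0.0, -0.956, -0.295], [1.0, 0.0, -0.0], [0.0, -0.295, 0.956]]
```

Emit:
arm_command(
  commands="34 -43 0 0 0 0.13 1; 34 -43 0 0 0 0.13 1; 34 -43 -5 0 0 0.13 1; 34 -43 -10 0 0 0.13 1; 34 -43 -10 0 0 0.13 1",
)

```text
time_s: 0.78
position: [0.3756, 0.3739, 0.206]
ee_rot: [[-0.949, -0.315, 0.0], [-0.315, 0.949, 0.0], [-0.0, -0.0, -1.0]]
ft_force: [-0.4, 0.1, -0.9]
grip_width: 1.001
grip_force: 0.0
```

Emit:
arm_command(
  commands="34 -43 -10 0 0 0.13 1; 32 -39 -10 0 0 0.134 1; 0 0 0 0 0 0 1; 0 0 0 0 0 0 1",
)

```text
time_s: 1.27
position: [0.4404, 0.2939, 0.1862]
ee_rot: [[-0.837, -0.547, -0.0], [-0.547, 0.837, 0.0], [0.0, 0.0, -1.0]]
ft_force: [0.4, 0.6, 0.4]
grip_width: 0.995
grip_force: 0.0
```

```bash
python3 - <<'E'
from h import *
s=r.get_state();R=s['ee_rot'];print(s['time_s'],(s['position']*1000).round(1),np.arctan2(-R[0,1],R[1,1]),R[:,2].round(4),s['ft_force'].round(2),s['joints'].round(2))
im,p=snap("wrist","w1");np.savez("w1.npz",K=p['camera_matrix'],T=p['world_to_cam'])
E
```

```text
1.275 [440.4 293.9 186.2] 0.5790544467622788 [-3.e-04  1.e-04 -1.e+00] [0.38 0.64 0.37] [-0.65  0.3   0.    1.9  -0.    0.95  1.5 ]
```

View pics/w1.png

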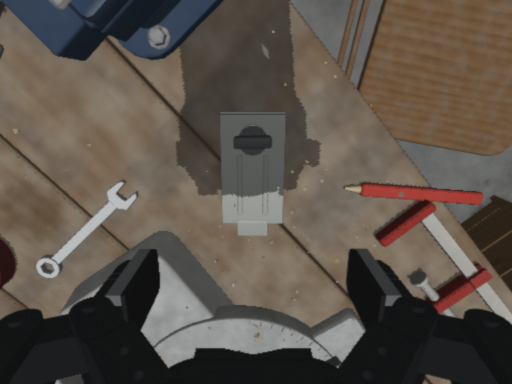

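The wrist view shows the cover with rear plate corners at (220,112) and (285,112), shoulders at (222,223) and (282,222), and its bar at (252,142) almost straight across.

```bash
python3 - <<'E'
from h import *
d=np.load("w1.npz");p=dict(camera_matrix=d['K'],world_to_cam=d['T'])
im=cv2.imread("pics/w1.png")
g=cv2.cvtColor(im,cv2.COLOR_BGR2GRAY)
for v in (165,180,205,215):   # plate side edges by gradient
    row=np.abs(np.diff(cv2.GaussianBlur(g,(3,3),0)[v].astype(int)));print(v,g[v,212:228].tolist(),g[v,278:294].tolist())
q=cast("w",np.array([[222,223],[282,222],[285.5,112],[219.5,112]])+0.,.0155,p)*1000
print(q[:,:2].round(1).tolist(),np.linalg.norm(q-np.roll(q,-1,0),axis=1).round(1),q.mean(0).round(1))
v=(q[0]+q[1]-q[2]-q[3])[:2];w=(q[1]+q[2]-q[0]-q[3])[:2];print(np.arctan2(v[1],v[0]),np.arctan2(-w[0],w[1]))
b=cast("w",np.array([[233,142],[271,142]])+0.,.063,p)*1000;print(b.round(1).tolist())
E
```

```text
165 [66, 66, 64, 62, 61, 60, 59, 58, 59, 80, 88, 88, 89, 88, 89, 88] [90, 89, 89, 89, 89, 87, 75, 69, 69, 69, 70, 70, 71, 71, 71, 71]
180 [69, 68, 68, 68, 66, 65, 65, 63, 63, 73, 84, 87, 87, 87, 87, 87] [88, 88, 88, 88, 88, 76, 69, 68, 67, 67, 66, 66, 66, 66, 66, 67]
205 [115, 114, 115, 116, 116, 115, 116, 117, 117, 116, 142, 152, 153, 153, 153, 153] [154, 154, 154, 152, 134, 115, 109, 110, 109, 109, 109, 108, 108, 108, 108, 109]
215 [115, 114, 115, 115, 116, 115, 116, 117, 117, 119, 131, 145, 151, 150, 151, 151] [151, 151, 152, 150, 124, 114, 117, 117, 115, 115, 114, 112, 111, 110, 109, 108]
[[503.3, 297.1], [467.9, 349.1], [373.9, 288.0], [408.1, 235.8]] [ 62.9 112.1  62.4 113.2] [438.3 292.5  15.5]
0.574145538398949 0.5880029658830541
[[417.6, 260.1, 63.0], [400.5, 286.3, 63.0]]
```

Emit:
arm_command(
  commands="6.5 3.5 -50 0 0 0 1; 0 0 -50 0 0 0 1; 0 0 -45 0 0 0 1; 0 0 -25 0 0 0 1; 0 0 -10 0 0 0 1",
)

```text
time_s: 1.95
position: [0.4461, 0.2978, 0.0051]
ee_rot: [[-0.836, -0.549, -0.001], [-0.549, 0.836, -0.001], [0.002, 0.0, -1.0]]
ft_force: [0.3, 0.5, 0.6]
grip_width: 0.997
grip_force: 0.0
```

Emit:
arm_command(
  commands="0 0 -5 0 0 0 1; 0 0 -4 0 0 0 1; 0 0 0 0 0 0 1",
)

```text
time_s: 2.33
position: [0.4475, 0.2972, -0.0022]
ee_rot: [[-0.836, -0.548, 0.001], [-0.548, 0.836, 0.0], [-0.001, -0.0, -1.0]]
ft_force: [0.2, -0.5, -0.5]
grip_width: 0.999
grip_force: 0.0
```

Emit:
arm_command(
  commands="0 0 0 0 0 0 0.6; 0 0 0 0 0 0 0.6; 0 0 0 0 0 0 0.6; 0 0 0 0 0 0 0.6",
  squeeze=60,
)

```text
time_s: 2.82
position: [0.4475, 0.2971, -0.002]
ee_rot: [[-0.836, -0.548, 0.001], [-0.548, 0.836, 0.0], [-0.001, -0.0, -1.0]]
ft_force: [-3.6, -2.4, 12.8]
grip_width: 0.72
grip_force: 62.7
```

Emit:
arm_command(
  commands="0 0 3 0 0 0 0.5; 0 0 10 0 0 0 0.5; 0 0 25 0 0 0 0.5; 0 0 30 0 0 0 0.5; 0 0 0 0 0 0 0.5",
)

```text
time_s: 3.45
position: [0.4483, 0.2977, 0.0675]
ee_rot: [[-0.836, -0.548, 0.003], [-0.548, 0.836, 0.002], [-0.004, 0.0, -1.0]]
ft_force: [-0.1, -1.0, -4.7]
grip_width: 0.72
grip_force: 66.8
```

```bash
python3 - <<'E'
from h import *
s=r.get_state();R=s['ee_rot'];print(s['time_s'],(s['position']*1000).round(1),np.arctan2(-R[0,1],R[1,1]),s['ft_force'].round(2),s['grip_width'],s['grip_force'],s['joints'].round(2))
im,p=snap("wrist","w2");np.savez("w2.npz",K=p['camera_matrix'],T=p['world_to_cam'])
a,_=snap("scene","s2");a=cv2.resize(a[140:260,100:260],None,fx=3,fy=3)
cv2.imwrite("pics/c2.png",np.hstack([im[:360,96:416],a[:360]]))
E
```

```text
3.45 [448.3 297.7  67.5] 0.5801791899154527 [-0.07 -1.03 -4.73] 0.7198006207069056 66.83414831757545 [-0.64  0.48 -0.    1.96  0.    0.7   1.51]
```

View pics/c2.png

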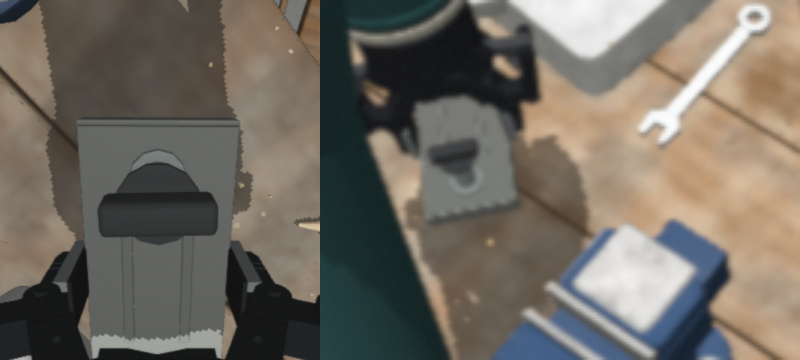

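The cover is held level. In the wrist crop its rear edge runs from (78,119) to (240,121) and the bar sits at (158,213), nearly straight.

```bash
python3 - <<'E'
from h import *
d=np.load("w2.npz");p=dict(camera_matrix=d['K'],world_to_cam=d['T'])
s=r.get_state();R=s['ee_rot'];t=s['position']
g=cv2.GaussianBlur(cv2.cvtColor(cv2.imread("pics/w2.png"),cv2.COLOR_BGR2GRAY),(3,3),0).astype(int)
pts=[]
for v in (135,160,180,200,220):
    dr=np.diff(g[v]);
    l=160+np.argmax(np.abs(dr[160:190]));rr=320+np.argmax(np.abs(dr[320:345]));pts+=[[l+.5,v],[rr+.5,v]]
print(pts)
for z in (.081,.085,.089):
    q=(cast("w",np.array(pts),z,p)-t)@R*1000   # tool frame
    e=(cast("w",np.array([[174,119],[336,121],[174,122],[336,124]])+0.,z,p)-t)@R*1000
    print(z,(q[1::2,1]-q[0::2,1]).round(1),((q[1::2,1]+q[0::2,1])/2).round(1),e[:,:2].round(1).tolist())
b=(cast("w",np.array([[195,211],[313,211]])+0.,.067+.002+.063,p)-t)@R*1000;print("bar top",b.round(1).tolist())
E
```

```text
[[np.float64(173.5), 135], [np.float64(336.5), 135], [np.float64(174.5), 160], [np.float64(337.5), 160], [np.float64(176.5), 180], [np.float64(330.5), 180], [np.float64(177.5), 200], [np.float64(328.5), 200], [np.float64(179.5), 220], [np.float64(328.5), 220]]
0.081 [64.4 66.  63.5 63.5 63.9] [1.3 1.8 0.8 0.5 1. ] [[65.4, -30.2], [64.7, 32.9], [64.3, -30.3], [63.5, 33.0]]
0.085 [62.4 63.9 61.5 61.5 61.9] [1.3 1.7 0.7 0.5 1. ] [[65.8, -29.3], [65.0, 31.9], [64.6, -29.4], [63.9, 32.0]]
0.089 [60.4 61.8 59.6 59.5 59.9] [1.3 1.7 0.7 0.5 0.9] [[66.1, -28.3], [65.4, 30.9], [65.0, -28.4], [64.3, 31.0]]
bar top [[46.6, -14.4, -66.9], [46.6, 15.8, -66.9]]
```

Emit:
arm_command(
  commands="0 0 45 0 0 0 0.5; 0 -20 50 0 0 0 0.5; 2 -40 5 0 0 -0.05 0.5; 2 -45 0 0 0 -0.1 0.5; 2 -45 0 0 0 -0.1 0.5",
)

```text
time_s: 4.18
position: [0.4527, 0.1454, 0.1643]
ee_rot: [[-0.947, -0.321, -0.001], [-0.321, 0.947, -0.001], [0.001, -0.0, -1.0]]
ft_force: [1.1, -0.6, -3.8]
grip_width: 0.719
grip_force: 69.0
```

Emit:
arm_command(
  commands="2 -45 0 0 0 -0.1 0.5; 2 -45 0 0 0 -0.1 0.5; 2 -45 0 0 0 -0.08 0.5; 2 -45 0 0 0 -0.05 0.5; 0 0 0 0 0 0 0.5",
)

```text
time_s: 4.8
position: [0.4606, -0.0362, 0.1643]
ee_rot: [[-1.0, 0.005, -0.002], [0.005, 1.0, -0.001], [0.002, -0.001, -1.0]]
ft_force: [1.1, 1.5, -2.9]
grip_width: 0.717
grip_force: 69.0
```

```bash
python3 - <<'E'
from h import *
s=r.get_state();R=s['ee_rot'];print(s['time_s'],(s['position']*1000).round(1),np.arctan2(-R[0,1],R[1,1]),s['ft_force'].round(2),s['grip_width'],s['grip_force'],s['joints'].round(2))
im,p=snap("wrist","w3");np.savez("w3.npz",K=p['camera_matrix'],T=p['world_to_cam'])
a,_=snap("scene","s3");a=cv2.resize(a[150:290,220:365],None,fx=2,fy=2)
o=np.zeros((384,802,3),np.uint8);o[:,:512]=im;o[:280,512:]=a
cv2.imwrite("pics/c3.png",o[:,:800])
E
```

```text
4.8 [460.6 -36.2 164.3] -0.005349273860088589 [ 1.09  1.47 -2.87] 0.7171675028711751 69.00650069117546 [-0.24  0.22  0.28  2.08 -0.08  0.86  1.65]
```

View pics/c3.png

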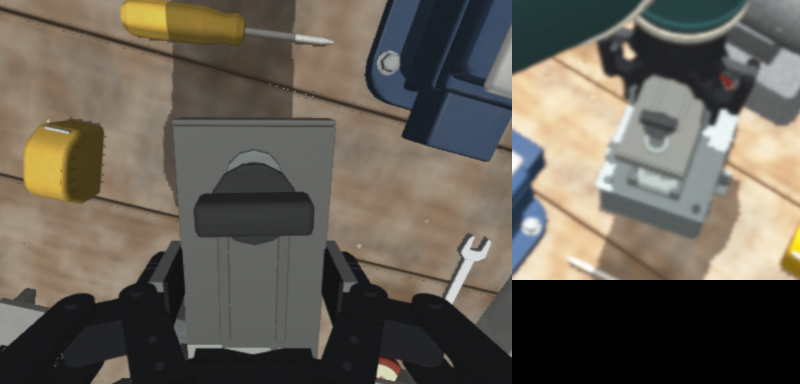

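The wrist view shows the cover square in the hand, with the housing hidden beneath it. The scene crop shows the cover over the housing. I'll cross-check the housing position against the first scene picture.

```bash
python3 - <<'E'
from h import *
C=np.array([[82,58],[82,-58],[-66,-58],[-66,58]])
P=np.c_[C+[476.9,-32.8],[58]*4]/1000
q=proj("scene",P);print(q.round(1).tolist())
K=np.array([[56,-27,81],[56,27,81],[68,-27,84],[68,27,84]])+[476.9,-32.8,0]
print(proj("top",K/1000).round(1).tolist())
im=cv2.imread("pics/scene0.png")
a=cv2.resize(im[175:280,255:345],None,fx=5,fy=5,interpolation=cv2.INTER_CUBIC)
for u,v in q: cv2.drawMarker(a,(int((u-255+.5)*5),int((v-175+.5)*5)),(0,0,255),cv2.MARKER_CROSS,16,1)
b=cv2.resize(cv2.imread("pics/top0.png")[180:215,280:320],None,fx=8,fy=8,interpolation=cv2.INTER_CUBIC)
o=np.zeros((525,770,3),np.uint8);o[:,:450]=a;o[:280,450:]=b
for u,v in proj("top",K/1000): cv2.drawMarker(o,(450+int((u-280+.5)*8),int((v-180+.5)*8)),(0,0,255),cv2.MARKER_CROSS,16,1)
cv2.imwrite("pics/c4.png",o)
E
```

```text
[[283.9, 184.4], [335.0, 200.0], [315.1, 260.8], [260.5, 242.5]]
[[309.6, 195.4], [286.0, 195.2], [309.7, 190.0], [286.1, 189.9]]
```

View pics/c4.png

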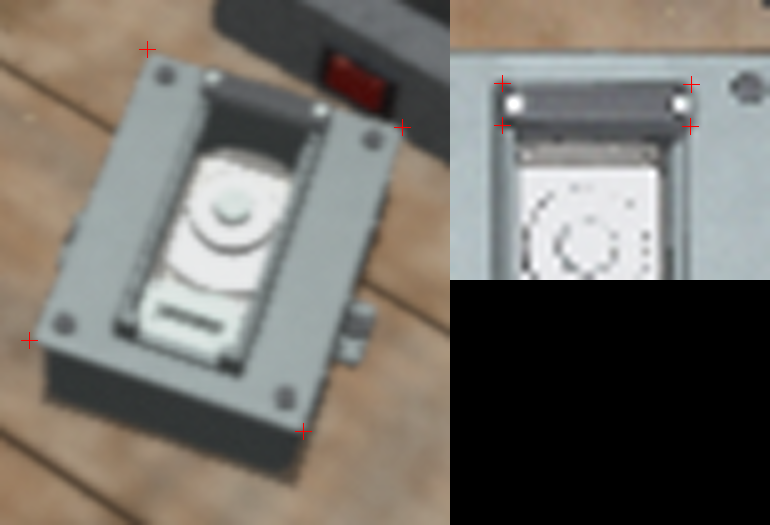

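The scene view agrees with the housing position to about 2 mm in y, and the strap matches in the top view. Both are well within the bevels' lead-in, so I'll lower the cover.

Emit:
arm_command(
  commands="0 3 -30 0 0 0.005 0.5; 0 0 -30 0 0 0 0.5; 0 0 -15 0 0 0 0.5; 0 0 -6 0 0 0 0.5; 0 0 0 0 0 0 0.5",
)

```text
time_s: 5.52
position: [0.4615, -0.0298, 0.0845]
ee_rot: [[-1.0, -0.006, 0.0], [-0.006, 1.0, -0.0], [-0.0, -0.0, -1.0]]
ft_force: [-0.2, -0.4, -3.6]
grip_width: 0.72
grip_force: 68.9
```

Emit:
arm_command(
  commands="0 0 -3 0 0 0 0.5; 0 0 -3 0 0 0 0.5; 0 0 -2 0 0 0 0.5; 0 0 -2 0 0 0 0.5; 0 0 0 0 0 0 0.5",
)

```text
time_s: 6.15
position: [0.4612, -0.03, 0.0741]
ee_rot: [[-1.0, -0.005, -0.0], [-0.005, 1.0, -0.0], [0.0, -0.0, -1.0]]
ft_force: [0.6, -0.3, -3.6]
grip_width: 0.716
grip_force: 69.0
```

Emit:
arm_command(
  commands="0 -3 0 0 0 -0.005 0.5; 0 0 -2 0 0 0 0.5; 0 0 -2 0 0 0 0.5; 0 0 -2 0 0 0 0.5; 0 0 0 0 0 0 0.5",
)

```text
time_s: 6.78
position: [0.4612, -0.033, 0.0681]
ee_rot: [[-1.0, -0.0, -0.0], [-0.0, 1.0, -0.0], [0.0, -0.0, -1.0]]
ft_force: [0.1, -0.9, -3.3]
grip_width: 0.722
grip_force: 69.0
```

Emit:
arm_command(
  commands="0 0 -2 0 0 0 0.5; 0 0 -1.5 0 0 0 0.5; 0 0 -1 0 0 0 0.5; 0 0 0 0 0 0 0.5",
)

```text
time_s: 7.28
position: [0.4612, -0.033, 0.0637]
ee_rot: [[-1.0, -0.0, -0.0], [-0.0, 1.0, -0.0], [0.0, -0.0, -1.0]]
ft_force: [-0.6, 0.2, -3.2]
grip_width: 0.718
grip_force: 69.0
```

Emit:
arm_command(
  commands="0 0 -1 0 0 0 0.5; 0 0 -1 0 0 0 0.5; 0 0 -0.5 0 0 0 0.5; 0 0 0 0 0 0 0.5",
)

```text
time_s: 7.78
position: [0.4613, -0.033, 0.0612]
ee_rot: [[-1.0, -0.0, 0.0], [-0.0, 1.0, -0.0], [-0.0, -0.0, -1.0]]
ft_force: [-0.9, 0.7, -3.2]
grip_width: 0.716
grip_force: 69.1
```

Emit:
arm_command(
  commands="0 0 -0.7 0 0 0 0.5; 0 0 -0.7 0 0 0 0.5; 0 0 0 0 0 0 0.5",
)

```text
time_s: 8.15
position: [0.4613, -0.033, 0.061]
ee_rot: [[-1.0, -0.0, 0.0], [-0.0, 1.0, 0.0], [-0.0, 0.0, -1.0]]
ft_force: [-12.7, 1.8, 34.6]
grip_width: 0.717
grip_force: 73.3
```

Emit:
arm_command(
  commands="0 0 1.2 0 0 0 0.5; 0 0 0 0 0 0 0.5",
)

```text
time_s: 8.4
position: [0.4614, -0.033, 0.0612]
ee_rot: [[-1.0, -0.0, 0.0], [-0.0, 1.0, -0.0], [-0.0, -0.0, -1.0]]
ft_force: [-1.4, 1.2, 5.1]
grip_width: 0.718
grip_force: 69.8
```

Emit:
arm_command(
  commands="2 0 0 0 0 0 0.5; 3 0 0 0 0 0 0.5; 3 0 0 0 0 0 0.5; 3 0 0 0 0 0 0.5; 0 0 0 0 0 0 0.5",
)

```text
time_s: 9.02
position: [0.472, -0.0331, 0.0611]
ee_rot: [[-1.0, -0.0, -0.001], [-0.0, 1.0, -0.0], [0.001, -0.0, -1.0]]
ft_force: [-6.7, 0.7, 9.8]
grip_width: 0.719
grip_force: 70.6
```

Emit:
arm_command(
  commands="3 0 0.1 0 0 0 0.5; 3 0 0.1 0 0 0 0.5; 2 0 0.1 0 0 0 0.5; 0 0 0 0 0 0 0.5",
)

```text
time_s: 9.52
position: [0.4805, -0.033, 0.0612]
ee_rot: [[-1.0, -0.0, 0.0], [-0.0, 1.0, -0.0], [-0.0, -0.0, -1.0]]
ft_force: [-0.5, -0.4, -3.1]
grip_width: 0.718
grip_force: 69.1
```

Emit:
arm_command(
  commands="1 0 0 0 0 0 0.5; 1 0 0 0 0 0 0.5; 0 0 0 0 0 0 0.5",
)

```text
time_s: 9.9
position: [0.4823, -0.033, 0.0614]
ee_rot: [[-1.0, -0.0, 0.0], [-0.0, 1.0, -0.0], [-0.0, -0.0, -1.0]]
ft_force: [-0.1, -0.5, -3.7]
grip_width: 0.716
grip_force: 69.0
```

Emit:
arm_command(
  commands="1 0 0 0 0 0 0.5; 1 0 0 0 0 0 0.5; 0 0 0 0 0 0 0.5",
)

```text
time_s: 10.28
position: [0.4843, -0.033, 0.0614]
ee_rot: [[-1.0, -0.0, 0.0], [-0.0, 1.0, -0.0], [-0.0, -0.0, -1.0]]
ft_force: [1.5, -0.8, -3.5]
grip_width: 0.72
grip_force: 69.0
```

Emit:
arm_command(
  commands="0.5 0 0 0 0 0 0.5; 0.5 0 0 0 0 0 0.5; 0 0 0 0 0 0 0.5",
)

```text
time_s: 10.65
position: [0.4845, -0.033, 0.0612]
ee_rot: [[-1.0, -0.0, -0.001], [-0.0, 1.0, 0.0], [0.001, 0.0, -1.0]]
ft_force: [-5.6, 0.7, 1.0]
grip_width: 0.719
grip_force: 69.7
```

Emit:
arm_command(
  commands="0.5 0 0 0 0 0 0.5; 0.4 0 0 0 0 0 0.5; 0 0 0 0 0 0 0.5",
)

```text
time_s: 11.02
position: [0.4846, -0.033, 0.0612]
ee_rot: [[-1.0, -0.0, -0.003], [-0.0, 1.0, 0.0], [0.003, 0.0, -1.0]]
ft_force: [-11.4, 0.7, 7.1]
grip_width: 0.718
grip_force: 70.3
```

Emit:
arm_command(
  commands="-0.6 0 0 0 0 0 0.5; 0 0 0 0 0 0 0.85; 0 0 0 0 0 0 1; 0 0 0 0 0 0 1; 0 0 2 0 0 0 1",
)

```text
time_s: 11.65
position: [0.4856, -0.033, 0.0634]
ee_rot: [[-1.0, -0.0, 0.0], [-0.0, 1.0, -0.0], [-0.0, -0.0, -1.0]]
ft_force: [-0.5, 0.0, -0.2]
grip_width: 1.001
grip_force: 0.0
```

Emit:
arm_command(
  commands="0 0 15 0 0 0 1; 0 0 40 0 0 0 1; -10 0 50 0 0 0 1; -20 0 40 0 0 0 1; 0 0 0 0 0 0 1",
)

```text
time_s: 12.28
position: [0.456, -0.0331, 0.212]
ee_rot: [[-1.0, 0.0, 0.006], [0.0, 1.0, 0.001], [-0.006, 0.001, -1.0]]
ft_force: [0.8, 0.2, -0.5]
grip_width: 1.001
grip_force: 0.0
```

```bash
python3 - <<'E'
from h import *
s=r.get_state();R=s['ee_rot'];print(s['time_s'],(s['position']*1000).round(1),np.arctan2(-R[0,1],R[1,1]),s['ft_force'].round(2),s['grip_width'],s['joints'].round(2))
im,p=snap("wrist","w5");np.savez("w5.npz",K=p['camera_matrix'],T=p['world_to_cam'])
a=cv2.resize(im[60:320,130:400],None,fx=2.2,fy=2.2,interpolation=cv2.INTER_CUBIC);cv2.imwrite("pics/c5.png",a)
E
```

```text
12.275 [456.  -33.1 212. ] -3.195147541726877e-05 [ 0.78  0.24 -0.5 ] 1.0012487561574084 [-0.26  0.13  0.29  2.05 -0.05  0.96  1.63]
```

View pics/c5.png

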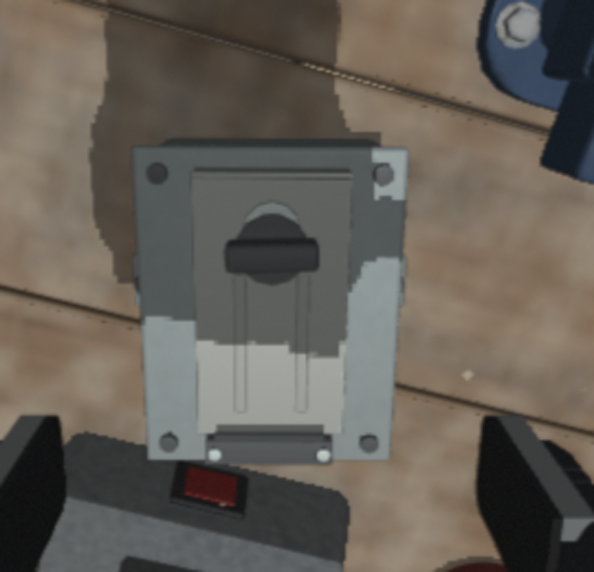

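The crop shows the cover home, with its shoulders against the strap's feet at row 432. The bar spans (225,256) to (319,256), straight across, and is centred at (272,256).

```bash
python3 - <<'E'
from h import *
d=np.load("w5.npz");p=dict(camera_matrix=d['K'],world_to_cam=d['T'])
f=lambda a:(np.array(a)+.5)/2.2-.5+[130,60]
for n,a,z in (("bar ends (top)",[[225,252],[319,252],[272,243],[272,262]],.126),("plate edge",[[192,172],[351,172],[198,432],[343,432]],.0785),("top plate",[[134,149],[407,150],[149,460],[389,460]],.058)):
    print(n,(cast("w",f(a),z,p)*1000)[:,:2].round(1).tolist())
im=cv2.imread("pics/w5.png");m=(cv2.cvtColor(im,cv2.COLOR_BGR2GRAY)<62).astype(np.uint8)
x0,y0=226,163;s=m[y0:188,x0:282]
# the bar's near side: dark face; fit line through its top and bottom edges
g=cv2.cvtColor(im,cv2.COLOR_BGR2GRAY).astype(int)
e=[(u,170+np.argmax(np.abs(np.diff(g[170:190,u])))) for u in list(range(234,238))+list(range(268,273))];print(e)
E
```

```text
bar ends (top) [[436.9, -48.6], [436.9, -17.4], [433.8, -33.0], [440.3, -33.0]]
plate edge [[417.2, -63.9], [417.2, -2.3], [529.8, -65.0], [529.9, -1.9]]
top plate [[410.6, -89.7], [411.1, 22.8], [556.0, -91.0], [556.0, 22.7]]
[(234, np.int64(183)), (235, np.int64(183)), (236, np.int64(183)), (237, np.int64(183)), (268, np.int64(183)), (269, np.int64(183)), (270, np.int64(183)), (271, np.int64(183)), (272, np.int64(183))]
```

Emit:
arm_command(
  commands="-3 0 -6 0 0 -0.174 1; -3 0 -6 0 0 -0.175 1; -3 0 -6 0 0 -0.175 1; -3 0 -6 0 0 -0.175 1; -3 0 -6 0 0 -0.175 1",
)

```text
time_s: 12.95
position: [0.4403, -0.0331, 0.1776]
ee_rot: [[-0.637, 0.771, -0.001], [0.771, 0.637, -0.0], [0.0, -0.001, -1.0]]
ft_force: [-0.2, -0.2, -0.5]
grip_width: 0.997
grip_force: 0.0
```

Emit:
arm_command(
  commands="0 0 -6 0 0 -0.174 1; 0 0 -6 0 0 -0.174 1; 0 0 -6 0 0 -0.174 1; 0 0 -6 0 0 -0.175 1; 0 0 0 0 0 0 1",
)

```text
time_s: 13.58
position: [0.4402, -0.033, 0.1537]
ee_rot: [[-0.001, 1.0, -0.002], [1.0, 0.001, -0.001], [-0.001, -0.002, -1.0]]
ft_force: [0.0, 0.0, -0.7]
grip_width: 0.997
grip_force: 0.0
```

```bash
cat > st.py <<'E'
from h import *
s=r.get_state();R=s['ee_rot'];print(s['time_s'],(s['position']*1000).round(2),"yaw",np.arctan2(-R[0,1],R[1,1]).round(4),R[:,2].round(4),"F",s['ft_force'].round(2),"M",s['wrist_torque'].round(2),s['grip_width'],s['grip_force'],s['joints'].round(2))
E
python3 st.py; python3 - <<'E'
from h import *
im,p=snap("wrist","w6");np.savez("w6.npz",K=p['camera_matrix'],T=p['world_to_cam'])
print(proj("w",np.array([[.4405,-.049,.126],[.4405,-.017,.126],[.4355,-.033,.126],[.4455,-.033,.126]]),p).round(1).tolist())
E
```

```text
13.575 [440.18 -33.04 153.65] yaw -1.5699 [-1.8e-03 -7.0e-04 -1.0e+00] F [ 0.04  0.04 -0.73] M [-0.02  0.03  0.01] 0.9965997127150836 0.0 [-0.41  0.21  0.46  2.14 -0.12  0.82  0.13]
[[255.8, 254.2], [256.0, 202.8], [247.2, 229.2], [264.7, 229.2]]
```

View pics/w6.png

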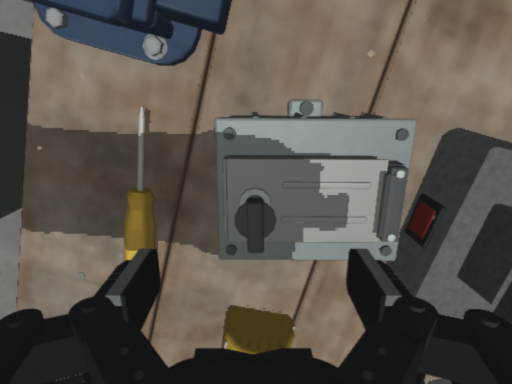

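The bar is at columns 247 to 263, centred at (255,226), which fits a stud x of about 440 mm and a straight bar. I'll lower the gripper and grip it.

Emit:
arm_command(
  commands="0 0.5 -20 0 0 0 1; 0 0 -10 0 0 0 1; 0 0 -5 0 0 0 1; 0 0 -1.5 0 0 0 0.6; 0 0 0 0 0 0 0.3",
  squeeze=25,
)

```text
time_s: 14.25
position: [0.4407, -0.0326, 0.1181]
ee_rot: [[-0.0, 1.0, 0.0], [1.0, 0.0, -0.0], [-0.0, 0.0, -1.0]]
ft_force: [-0.1, -0.3, 0.1]
grip_width: 0.601
grip_force: 0.0
```

Emit:
arm_command(
  commands="0 0 0 0 0 0 0.2; 0 0 0 0 0 0 0.15; 0 0 0 0 0 0 0.05; 0 0 0 0 0 0 0.05; 0 0 0 0 0 0 0.05",
)

```text
time_s: 14.88
position: [0.4408, -0.0325, 0.118]
ee_rot: [[-0.0, 1.0, 0.0], [1.0, 0.0, -0.0], [-0.0, 0.0, -1.0]]
ft_force: [2.2, -0.4, 3.1]
grip_width: 0.1
grip_force: 29.8
```

```bash
python3 st.py
```

```text
14.875 [440.8  -32.51 118.  ] yaw -1.5708 [ 4.e-04 -0.e+00 -1.e+00] F [ 2.18 -0.44  3.1 ] M [ 0.05 -0.24  0.02] 0.10043443808230737 29.790018796920776 [-0.39  0.27  0.44  2.17 -0.17  0.74  0.17]
```

Emit:
arm_command(
  commands="0.5 0 0 0 0 0 0.05; 0 0 0 0 0 0 0.05",
)

```text
time_s: 15.12
position: [0.4409, -0.0325, 0.1178]
ee_rot: [[0.0, 1.0, -0.001], [1.0, -0.0, -0.0], [-0.0, -0.001, -1.0]]
ft_force: [-0.9, -0.7, 2.7]
grip_width: 0.102
grip_force: 29.8
```

Emit:
arm_command(
  commands="0 0 -1 0 0 0 0.05; 0 0 -1 0 0 0 0.05; 0 0 -1 0 0 0 0.05; 0 0 0 0 0 0 0.05",
)

```text
time_s: 15.62
position: [0.4409, -0.0325, 0.1148]
ee_rot: [[0.0, 1.0, -0.0], [1.0, -0.0, -0.0], [-0.0, -0.0, -1.0]]
ft_force: [-1.6, 0.9, 3.7]
grip_width: 0.106
grip_force: 29.9
```

Emit:
arm_command(
  commands="0 0 -0.8 0 0 0 0.05; 0 0 -0.8 0 0 0 0.05; 0 0 0 0 0 0 0.05",
)

```text
time_s: 16.0
position: [0.4409, -0.0325, 0.1132]
ee_rot: [[-0.0, 1.0, -0.0], [1.0, 0.0, -0.0], [-0.0, -0.0, -1.0]]
ft_force: [-4.3, 1.0, 4.8]
grip_width: 0.105
grip_force: 29.9
```

Emit:
arm_command(
  commands="0 0 -1 0 0 0 0.05; 0 0 -1 0 0 0 0.05; 0 0 0 0 0 0 0.05",
)

```text
time_s: 16.38
position: [0.441, -0.0325, 0.1112]
ee_rot: [[-0.0, 1.0, -0.0], [1.0, 0.0, -0.0], [-0.0, -0.0, -1.0]]
ft_force: [-3.7, 0.9, 5.6]
grip_width: 0.103
grip_force: 30.0
```

Emit:
arm_command(
  commands="0 0 -1 0 0 0 0.05; 0 0 -1 0 0 0 0.05; 0 0 0 0 0 0 0.05",
)

```text
time_s: 16.75
position: [0.441, -0.0325, 0.1092]
ee_rot: [[-0.0, 1.0, -0.0], [1.0, 0.0, -0.0], [-0.0, -0.0, -1.0]]
ft_force: [-5.8, -0.1, 5.0]
grip_width: 0.105
grip_force: 30.0
```

Emit:
arm_command(
  commands="-0.2 0 -1 0 0 0 0.05; 0 0 -1 0 0 0 0.05; 0 0 0 0 0 0 0.05",
)

```text
time_s: 17.12
position: [0.441, -0.0325, 0.1073]
ee_rot: [[-0.0, 1.0, 0.0], [1.0, 0.0, 0.0], [0.0, 0.0, -1.0]]
ft_force: [-3.8, 0.7, 6.4]
grip_width: 0.108
grip_force: 30.1
```

Emit:
arm_command(
  commands="0 0 -0.8 0 0 0 0.05; 0 0 -0.8 0 0 0 0.05; 0 0 0 0 0 0 0.05",
)

```text
time_s: 17.5
position: [0.441, -0.0325, 0.1057]
ee_rot: [[-0.0, 1.0, 0.0], [1.0, 0.0, -0.0], [-0.0, 0.0, -1.0]]
ft_force: [-3.6, 0.7, 6.9]
grip_width: 0.107
grip_force: 30.1
```

Emit:
arm_command(
  commands="0 0 -0.6 0 0 0 0.05; 0 0 -0.7 0 0 0 0.05; 0 0 0 0 0 0 0.05",
)

```text
time_s: 17.88
position: [0.441, -0.0325, 0.1044]
ee_rot: [[-0.0, 1.0, 0.0], [1.0, 0.0, -0.0], [-0.0, 0.0, -1.0]]
ft_force: [-4.8, 0.5, 5.9]
grip_width: 0.104
grip_force: 30.2
```

Emit:
arm_command(
  commands="0 0 -0.7 0 0 0 0.05; 0 0 0 0 0 0 0.05",
)

```text
time_s: 18.12
position: [0.441, -0.0325, 0.1038]
ee_rot: [[-0.0, 1.0, 0.0], [1.0, 0.0, -0.0], [-0.0, 0.0, -1.0]]
ft_force: [-3.1, 0.4, 7.3]
grip_width: 0.107
grip_force: 30.2
```

Emit:
arm_command(
  commands="0 0 -0.7 0 0 0 0.05; 0 0 0 0 0 0 0.05",
)

```text
time_s: 18.38
position: [0.4409, -0.0325, 0.103]
ee_rot: [[-0.0, 1.0, 0.0], [1.0, 0.0, 0.0], [0.0, 0.0, -1.0]]
ft_force: [-4.0, 0.5, 6.5]
grip_width: 0.105
grip_force: 30.2
```

Emit:
arm_command(
  commands="0 0 -0.7 0 0 0 0.05; 0 0 0 0 0 0 0.05",
)

```text
time_s: 18.62
position: [0.441, -0.0325, 0.1023]
ee_rot: [[0.0, 1.0, 0.0], [1.0, -0.0, -0.0], [-0.0, 0.0, -1.0]]
ft_force: [-3.9, 0.5, 7.1]
grip_width: 0.104
grip_force: 30.3
```

Emit:
arm_command(
  commands="0 0 -0.8 0 0 0 0.05; 0 0 0 0 0 0 0.05",
)

```text
time_s: 18.88
position: [0.441, -0.0325, 0.1016]
ee_rot: [[-0.0, 1.0, 0.0], [1.0, 0.0, 0.0], [0.0, 0.0, -1.0]]
ft_force: [-4.4, 0.9, 7.5]
grip_width: 0.106
grip_force: 30.3
```

Emit:
arm_command(
  commands="0 0 -0.8 0 0 0 0.05; 0 0 0 0 0 0 0.05",
)

```text
time_s: 19.12
position: [0.441, -0.0325, 0.1008]
ee_rot: [[0.0, 1.0, 0.0], [1.0, -0.0, 0.0], [0.0, 0.0, -1.0]]
ft_force: [-5.1, 0.8, 6.5]
grip_width: 0.106
grip_force: 30.3
```

Emit:
arm_command(
  commands="0 0 -0.8 0 0 0 0.05; 0 0 0 0 0 0 0.05",
)

```text
time_s: 19.38
position: [0.441, -0.0325, 0.1]
ee_rot: [[-0.0, 1.0, 0.0], [1.0, 0.0, 0.0], [0.0, 0.0, -1.0]]
ft_force: [-4.8, 1.1, 7.6]
grip_width: 0.104
grip_force: 30.3
```

Emit:
arm_command(
  commands="0 0 -0.8 0 0 0 0.05; 0 0 0 0 0 0 0.05",
)

```text
time_s: 19.62
position: [0.441, -0.0325, 0.0992]
ee_rot: [[-0.0, 1.0, 0.0], [1.0, 0.0, 0.0], [0.0, 0.0, -1.0]]
ft_force: [-4.5, 0.2, 7.9]
grip_width: 0.102
grip_force: 30.3
```

Emit:
arm_command(
  commands="0 0 -0.8 0 0 0 0.05; 0 0 0 0 0 0 0.05",
)

```text
time_s: 19.88
position: [0.441, -0.0325, 0.0985]
ee_rot: [[0.0, 1.0, 0.0], [1.0, -0.0, 0.0], [0.0, 0.0, -1.0]]
ft_force: [-6.1, 0.2, 13.1]
grip_width: 0.105
grip_force: 30.9
```

Force rose to 13 N at about 19 mm of travel, so the pin has bottomed in the cup. I'll turn it clockwise in small steps.

Emit:
arm_command(
  commands="0 0 0.1 0 0 -0.06 0.05; 0 0 0 0 0 -0.07 0.05; 0 0 0 0 0 -0.07 0.05; 0 0 0 0 0 0 0.05",
)

```text
time_s: 20.38
position: [0.4411, -0.0325, 0.0986]
ee_rot: [[0.2, 0.98, 0.0], [0.98, -0.2, 0.0], [0.0, 0.0, -1.0]]
ft_force: [-4.6, 0.8, 10.6]
grip_width: 0.106
grip_force: 30.7
```

```bash
python3 st.py
```

```text
20.375 [441.07 -32.5   98.6 ] yaw -1.772 [ 3.e-04  0.e+00 -1.e+00] F [-4.61  0.82 10.57] M [0.07 1.14 0.03] 0.10617031921035645 30.652350783348083 [-0.41  0.32  0.48  2.18 -0.23  0.69  0.02]
```

Emit:
arm_command(
  commands="0 0 0 0 0 -0.08 0.05; 0 0 0 0 0 -0.08 0.05; 0 0 0 0 0 -0.08 0.05; 0 0 0 0 0 -0.08 0.05; 0 0 0 0 0 0 0.05",
)

```text
time_s: 21.0
position: [0.4411, -0.0325, 0.0986]
ee_rot: [[0.498, 0.867, 0.0], [0.867, -0.498, -0.0], [0.0, 0.0, -1.0]]
ft_force: [-4.8, 1.0, 10.5]
grip_width: 0.103
grip_force: 30.6
```

```bash
python3 st.py
```

```text
21.0 [441.11 -32.54  98.58] yaw -2.0921 [ 4.e-04 -1.e-04 -1.e+00] F [-4.79  1.04 10.47] M [ 0.04  1.09 -0.04] 0.10337300217839986 30.629430413246155 [-0.47  0.33  0.55  2.18 -0.26  0.7  -0.26]
```

Turned 0.52 rad so far with no resisting torque, so I'll carry on.

Emit:
arm_command(
  commands="0 0 0 0 0 -0.09 0.05; 0 0 0 0 0 -0.09 0.05; 0 0 0 0 0 -0.09 0.05; 0 0 0 0 0 -0.09 0.05; 0 0 0 0 0 0 0.05",
)

```text
time_s: 21.62
position: [0.4412, -0.0326, 0.0986]
ee_rot: [[0.772, 0.636, 0.0], [0.636, -0.772, -0.0], [0.0, 0.0, -1.0]]
ft_force: [-3.8, 0.9, 10.5]
grip_width: 0.106
grip_force: 30.6
```

```bash
python3 st.py
```

```text
21.625 [441.17 -32.57  98.59] yaw -2.4522 [ 5.e-04 -1.e-04 -1.e+00] F [-3.81  0.9  10.54] M [ 0.    1.06 -0.02] 0.10553923766050452 30.615558922290802 [-0.54  0.34  0.63  2.18 -0.31  0.7  -0.58]
```

Emit:
arm_command(
  commands="0 0 0 0 0 -0.09 0.05; 0 0 0 0 0 -0.09 0.05; 0 0 0 0 0 -0.09 0.05; 0 0 0 0 0 -0.07 0.05; 0 0 0 0 0 0 0.05",
)

```text
time_s: 22.25
position: [0.4412, -0.0326, 0.0986]
ee_rot: [[0.939, 0.343, 0.001], [0.343, -0.939, -0.0], [0.0, 0.0, -1.0]]
ft_force: [-3.3, 0.6, 9.7]
grip_width: 0.103
grip_force: 30.6
```

```bash
python3 st.py
```

```text
22.25 [441.2  -32.63  98.59] yaw -2.7919 [ 6.e-04 -2.e-04 -1.e+00] F [-3.33  0.59  9.7 ] M [-0.04  0.89  0.01] 0.10306646066006839 30.603405833244324 [-0.61  0.36  0.71  2.18 -0.36  0.71 -0.87]
```

Emit:
arm_command(
  commands="0 0 0 0 0 -0.05 0.05; 0 0 0 0 0 -0.04 0.05; 0 0 0 0 0 0 0.05",
)

```text
time_s: 22.62
position: [0.4412, -0.0327, 0.0986]
ee_rot: [[0.966, 0.257, 0.001], [0.257, -0.966, -0.0], [0.001, 0.0, -1.0]]
ft_force: [-3.7, 0.3, 9.7]
grip_width: 0.106
grip_force: 30.6
```

```bash
python3 st.py
```

```text
22.625 [441.21 -32.65  98.61] yaw -2.8814 [ 6.e-04 -1.e-04 -1.e+00] F [-3.7   0.25  9.73] M [-0.04  0.87 -0.03] 0.10594887509786068 30.582284331321716 [-0.62  0.37  0.74  2.18 -0.38  0.71 -0.94]
```

Emit:
arm_command(
  commands="0 0 1 0 0 0 0.05; 0 0 1 0 0 0 0.05; 0 0 0.6 0 0 0 0.05; 0 0 0 0 0 0 0.05",
)

```text
time_s: 23.12
position: [0.4412, -0.0326, 0.1012]
ee_rot: [[0.966, 0.258, 0.001], [0.258, -0.966, -0.0], [0.001, 0.0, -1.0]]
ft_force: [-3.7, -0.6, 8.0]
grip_width: 0.106
grip_force: 30.3
```

Emit:
arm_command(
  commands="0 0 0.4 0 0 0 0.05; 0 0 0 0 0 0 0.05",
)

```text
time_s: 23.38
position: [0.4412, -0.0326, 0.1016]
ee_rot: [[0.966, 0.258, 0.001], [0.258, -0.966, -0.0], [0.001, 0.0, -1.0]]
ft_force: [-2.5, -0.1, 6.5]
grip_width: 0.107
grip_force: 30.3
```

Emit:
arm_command(
  commands="0 0 0.5 0 0 0 0.05; 0 0 0.5 0 0 0 0.05; 0 0 0 0 0 0 0.05",
)

```text
time_s: 23.75
position: [0.4412, -0.0327, 0.1025]
ee_rot: [[0.966, 0.258, 0.001], [0.258, -0.966, -0.0], [0.001, 0.0, -1.0]]
ft_force: [-3.0, -0.5, 7.7]
grip_width: 0.107
grip_force: 30.2
```

Emit:
arm_command(
  commands="0 0 0.4 0 0 0 0.05; 0 0 0 0 0 0 0.05",
)

```text
time_s: 24.0
position: [0.4412, -0.0326, 0.103]
ee_rot: [[0.966, 0.258, 0.001], [0.258, -0.966, -0.0], [0.001, 0.0, -1.0]]
ft_force: [-3.1, -0.7, 7.3]
grip_width: 0.106
grip_force: 30.2
```

Emit:
arm_command(
  commands="0 0 0.4 0 0 0 0.05; 0 0 0 0 0 0 0.05",
)

```text
time_s: 24.25
position: [0.4412, -0.0326, 0.1033]
ee_rot: [[0.966, 0.258, 0.001], [0.258, -0.966, -0.0], [0.001, 0.0, -1.0]]
ft_force: [-2.7, -0.8, 4.4]
grip_width: 0.106
grip_force: 30.0
```

Emit:
arm_command(
  commands="0 0 0.2 0 0 0 0.05; 0 0 0 0 0 0 0.05",
)

```text
time_s: 24.5
position: [0.4411, -0.0326, 0.1034]
ee_rot: [[0.966, 0.258, 0.0], [0.258, -0.966, -0.0], [0.0, 0.0, -1.0]]
ft_force: [0.1, -1.3, 1.9]
grip_width: 0.104
grip_force: 29.7
```

The pin has caught under the bracket: the force dropped to near zero after a rise of about 4.8 mm. I'll release and lift clear.

Emit:
arm_command(
  commands="0 0 0 0 0 0 0.15; 0 0 0 0 0 0 0.3; 0 0 0 0 0 0 0.6; 0 0 0 0 0 0 1; 0 0 0 0 0 0 1",
)

```text
time_s: 25.12
position: [0.4409, -0.0325, 0.1034]
ee_rot: [[0.966, 0.258, -0.0], [0.258, -0.966, 0.0], [-0.0, -0.0, -1.0]]
ft_force: [0.1, -0.0, -0.2]
grip_width: 0.922
grip_force: 0.0
```

Emit:
arm_command(
  commands="0 0 10 0 0 0 1; 0 0 30 0 0 0 1; 0 0 50 0 0 0 1; -30 0 30 0 0 0.1 1; 0 0 0 0 0 0 1",
)

```text
time_s: 25.75
position: [0.4107, -0.0324, 0.2257]
ee_rot: [[0.935, 0.354, 0.004], [0.354, -0.935, 0.005], [0.006, -0.003, -1.0]]
ft_force: [-0.6, -0.7, -0.4]
grip_width: 1.001
grip_force: 0.0
```

```bash
python3 st.py; python3 - <<'E'
from h import *
im,p=snap("wrist","w7");a,_=snap("top","t7");b,_=snap("scene","s7")
o=np.zeros((564,800,3),np.uint8)
o[:384,:512]=im
o[:280,520:800]=cv2.resize(b[170:270,250:350],(280,280),interpolation=cv2.INTER_CUBIC)
o[284:564,520:800]=cv2.resize(a[170:270,250:350],(280,280),interpolation=cv2.INTER_CUBIC)
cv2.imwrite("pics/c7.png",o)
E
```

```text
25.75 [410.71 -32.38 225.68] yaw -2.7795 [ 0.0042  0.0046 -1.    ] F [-0.59 -0.7  -0.38] M [-0.02 -0.05  0.  ] 1.0013991252903844 0.0 [-0.85  0.02  0.87  2.14 -0.02  0.99 -1.17]
```

View pics/c7.png

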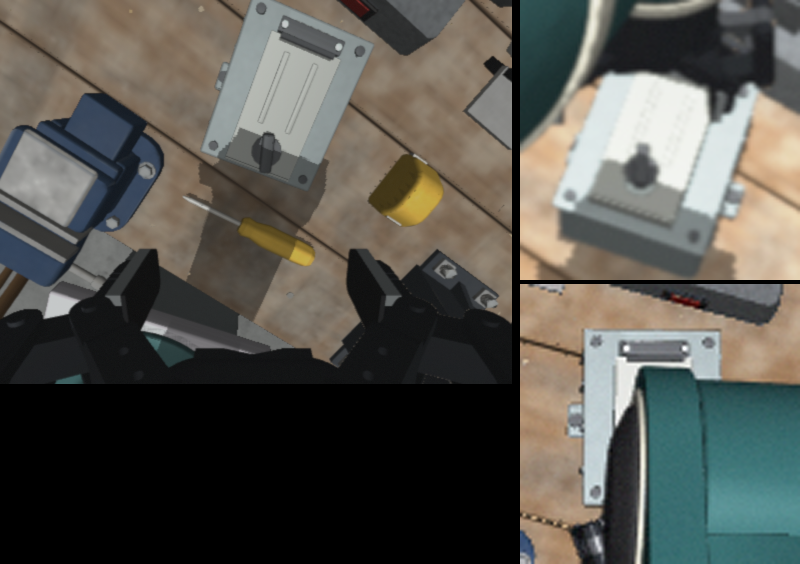

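The picture shows the cover home under the strap at about (310,40). The bar at (266,150) is turned nearly lengthwise (about 1.3 rad) and sits low, and the gripper is clear. I'm handing the job in.

```bash
python3 -c "
from cell import r
print(r.sign_off())"
```

```text
the job is handed in; nothing more can be done
None
```

The cover is home under the keeper strap, and the stud is pressed in, turned about 1.3 rad clockwise and locked. The spanner, tape measure and wax tin were not touched, and the job was handed in at about 26 s.

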